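# Emergency lid release on a bench centrifuge

### The arm

A 6-joint arm with a two-finger parallel gripper is mounted at the origin on the work surface. World frame = base frame: x ahead of the robot, y to its left, z up, the work surface at z = 0. Lengths are in m, angles in rad, forces in N, time in s.
With the tool pointing down it reaches from about 0.375 to 0.975 m from the base axis. Payload 3.8 kg.
Tool frame: the origin (TCP) lies at the very end of the fingers, on their centre line; the grasp point (between the pads) lies 19 mm behind it (bot.grip_depth is the distance from the TCP to the grasp point, in m); z points along the fingers, y is the direction in which the jaws open and shut (so a half turn about z gives the same grasp; the last joint's range is limited). The gripper opens to 85 mm and grips with 20 to 120 N. Pads are 22 mm wide; open, the fingers measure 114 mm over their backs; the gripper's body (76 mm by 85 mm) begins 54 mm behind the grasp point. The pads swing forward as they close: fully open they stand 13 mm farther back than shut.
Start: joints at [-1.359, 0.264, 1.604, -0, 1.274, -0.037], TCP at [0.166, -0.654, 0.231] pointing down, gripper open.
Joint ranges: [-2.63, 2.63], [-0.94, 2.18], [0.31, 2.57], [-1.31, 4.45], [0, 2.66], [-2.55, 2.55]. Speed limits (rad/s): [2.57, 2.57, 3.14, 3.14, 3.14, 3.14].

### API

Orientations are given as a rotation vector (axis times angle).
In Python, from workcell import bot, cams, job gives the robot as it stands.
- The arm moves only by the tool apply_moves, never from a script. Its argument "targets" is a list of rows, each an object of numbers: "dx", "dy", "dz": the shift along the tool's x, y, z in units of 30 mm (1.0 is 30 mm); "wx", "wy", "wz": the turn, a rotation vector about the tool's x, y, z in units of 6 degrees (1.0 is 6 degrees); "jaw": the opening, from 0 (shut) to 1 (fully open). In form: [{"dx": .., "dy": .., "dz": .., "wx": .., "wy": .., "wz": .., "jaw": ..}, ...]. A call has 1 to 5 rows; each row shifts and turns the commanded pose from where the row before left it, along the tool's axes as they then stand; what a row does not reach is not made up. A row lasts 1/10 s, in which the tool goes at most 50 mm and 8.59 degrees, less where a joint would pass 70% of its speed; a pose out of reach is approached as far as the arm can. A call is refused whole if a number of a shift passes 1 or a number of a turn 1, either way. A call with a gripper value outside its range is refused whole. The fingers move at their own pace and stop on an object; "newtons" is the grip in N (left out, the last holds). Time passes only in rows, so rows that do not move let the fingers close. It gives the time, the measured TCP pose, the force and the opening at its end, in the units of the state.
- bot.read_state(): the state, without advancing time (a new reading comes with each control period).
- cams.read_camera(name): name is "scene" or "top" or "wrist"; returns a dict with "color" (420x560x3 uint8, red, green, blue), "range_z" (420x560 float32, m along the optical axis (not along the pixel's ray), 0 where there is no reading), "fx", "fy", "cx", "cy" (pixels), "eye" and "rotation" of the camera in the world; the wrist camera has in their place "T_tool_cam" (4x4, takes a point from camera to tool coordinates, whose origin is the TCP and whose axes are the flange's). Camera axes: x right, y down, z forward; pixel columns grow to the right and rows downward; lengths in m; the calibration is good to about 2 mm. A picture is of the moment at which its call begins: read the wrist's pose just before it.
- job.finish_job(): hands the job in, once; it reports no verdict.
The state is a dict: "time": time; "q": joint angles; "joint_vel": joint speeds; "joint_torque": joint torques, N m; "tool_pos": TCP position; "tcp_rot": TCP orientation; "wrist_force": force on the tool from outside, world axes, zero at the start; "torque": the same for the moment, N m; "width": opening from 0.0 (shut) to 1.0 (fully open).
Only numpy, scipy, OpenCV 4.12 (cv2) and the standard library are available. Lean on these libraries where they do the work, as an engineer would, in place of code of your own. Each camera call takes 0.05 s, during which the arm holds its last target.

### The job

The bench centrifuge has lost power with its lid locked. Pull the red-handled release key up out of the tool holder, pass its blade down through the narrow red-framed release slot in the ledge in front of the lid, and press the catch below it all the way down. Finish while still gripping the upright key and holding the catch fully down, so that the lid stays sprung for a colleague to lift, and leave the other things on the bench where they are.

Things in the scene. Friction and masses are not known exactly. Their poses are not given: they have to be found in the camera images.
- key_grip (a point): centre of the red, black-ribbed handle of the release key: handle 14 mm thick (its x) x 30 mm wide (its y) x 60 mm tall (30 mm above and below this point), z up along the key. Under it a black flange 20 x 36 x 5 mm, then the blade. Key 150 mm long, 0.08 to 0.15 kg. At the start it stands upright, blade in a socket of the holder, its flange resting on the holder's top
- key_tip (a point): middle of the lower end of the key's blade, 120 mm below key_grip; same axes. The flat steel blade is 6 mm thick (x) x 18 mm wide (y) x 85 mm long, its last 6 mm narrowed to 3 x 14 mm
- holder: blue tool holder 60 (x) x 190 (y) x 100 mm tall on a dark base plate 90 x 215 x 10 mm, fixed to the bench; origin at the centre of its underside. Three equal sockets 12 (x) x 24 (y) mm, 88 mm deep, in its top at y = -60, 0 and +60 mm hold the key, a marker and a spatula in any order; nothing in it stands more than 70 mm above its top
- slot (a point): centre of the mouth of the release slot, in the top of its red frame (36 x 52 mm, 2 mm proud of the white ledge), 147 mm above the bench. x (across the slot) points level to the lid, y along the slot, z up. Throat 8 mm (x) x 20 mm (y), 12 mm deep, open below; the mouth is bevelled 4 mm all round. The key fits either way round. The yellow catch lies below
- catch (a joint): sprung yellow catch below the slot: 0 m at rest, its top 35 mm below the slot's mouth; 0.010 m pressed fully down on its stop. Takes 3 N to start and 8 N when fully down; it springs back up when let go
- marker: white marker with blue cap, 12 mm thick, 140 mm long, standing loosely in a socket of the holder; origin at its lower end
- spatula: thin steel spatula, 155 mm long, standing loosely in a socket of the holder; origin at its lower end
- dishes: stack of four round dishes, 92 mm across, 64 mm tall; origin at the centre of its underside
- reagent: bottle with blue cap, 72 mm across, 160 mm tall; origin at the centre of its underside
- beaker: open beaker, 72 mm across, 90 mm tall; origin at the centre of its underside
- tipbox: box of pipette tips 85 x 120 x 71 mm; origin at the centre of its underside
- centrifuge: white and grey bench centrifuge, 290 mm wide (y) x 375 mm deep (x) x 180 mm tall, fixed; origin at the centre of its underside, front to -x. Slot at x = -140, y = -45 mm, in a ledge 145 mm high. The lid's front edge is 40 mm behind the slot (black finger lip 60 to 150 mm to its +y side: 34 mm), its top 32 mm higher than the slot; the edge lifts 12 mm as the catch goes down

How it is judged:
By the outcome, as a careful person would: the job done as asked, in the order asked, and still so for the second after the job is handed in, while the arm keeps its last pose, push and grip.
It also fails if it takes over 51 s, if anything falls off the work surface, if the arm or the gripper's body presses on something with over 40 N, if the wrist force passes 120 N, or if a joint passes its speed limit or range.

## Working session

There is one attempt and no reset: what is moved stays moved. The work goes in short steps, Python scripts to look and compute and a tool call to move; the robot and the scene stay as the last step left them, time stands still between calls to the robot, and variables do not carry over. Pictures are saved under pics/ and viewed, and the job is handed in when it is done.

Besides the shell and the picture viewer there is one more tool, called after ">>>" in YAML: its name, and indented under it one key for each argument. apply_moves: Moves the arm, as the interface text tells. Its arguments: {"type":"object","properties":{"targets":{"type":"array"},"newtons":{"type":"number"}},"required":["targets"]}

```bash
mkdir -p pics; ls; cat > h.py <<'E'
import numpy as np, cv2
from scipy.spatial.transform import Rotation as R
from workcell import bot, cams, job
def snap(n,f):
    s=bot.read_state(); c=cams.read_camera(n)
    cv2.imwrite('pics/'+f+'.png',c['color'][:,:,::-1])
    if 'eye' not in c:
        T=np.eye(4);T[:3,:3]=R.from_rotvec(s['tcp_rot']).as_matrix();T[:3,3]=s['tool_pos']
        W=T@c['T_tool_cam'];c['eye']=W[:3,3];c['rotation']=W[:3,:3]
    np.savez('pics/'+f+'.npz',**{k:v for k,v in c.items()})
    return c
def load(f): return dict(np.load('pics/'+f+'.npz'))
def ray(c,u,v):
    d=np.array([(u-c['cx'])/c['fx'],(v-c['cy'])/c['fy'],1.]); return c['rotation']@d
def onplane(c,u,v,z):
    d=ray(c,u,v); return c['eye']+d*(z-c['eye'][2])/d[2]
def proj(c,p):
    q=c['rotation'].T@(np.asarray(p)-c['eye']); return c['fx']*q[0]/q[2]+c['cx'],c['fy']*q[1]/q[2]+c['cy']
def cloud(c):
    v,u=np.mgrid[:420,:560]; z=c['range_z']
    P=np.stack([(u-c['cx'])/c['fx']*z,(v-c['cy'])/c['fy']*z,z],-1)
    return P@c['rotation'].T+c['eye']
def st():
    s=bot.read_state(); print({k:np.round(v,4).tolist() for k,v in s.items() if k in('time','tool_pos','tcp_rot','wrist_force','width','q')}); print(R.from_rotvec(s['tcp_rot']).as_matrix().round(4)); return s
E
python3 - <<'E'
from h import *
st(); print(bot.grip_depth)
for n in('scene','top','wrist'):
    c=snap(n,n+'0'); print(n,c['eye'],c['fx'],c['cx'],c['cy'],c['rotation'].round(3).tolist())
E
```

```text
pics
{'time': 0.0, 'q': [-1.3589, 0.2648, 1.6054, 0.0, 1.2737, -0.0369], 'tool_pos': [0.1661, -0.6535, 0.2299], 'tcp_rot': [-3.1151, -0.3895, 0.0003], 'wrist_force': [-0.2715, 0.5363, -1.075], 'width': 0.9993}
[[ 9.692e-01  2.463e-01 -5.000e-04]
 [ 2.463e-01 -9.692e-01  2.200e-03]
 [ 1.000e-04 -2.300e-03 -1.000e+00]]
0.0187
scene [1.15576044 0.64751847 0.72655672] 480.63169736008524 277.11671274597234 203.98956805513475 [-0.979, -2.34, 1.208]
top [0.36744419 0.04777313 1.38137159] 494.47680455430947 280.38787005382227 211.25515349910697 [-2.126, 2.147, -0.156]
wrist [ 0.23728726 -0.63420472  0.37265272] 308.0209438211344 279.3502149570097 207.5061052213496 [[0.246, -0.928, -0.281], [-0.969, -0.236, -0.069], [-0.002, 0.289, -0.957]]
```

```bash
sed -i "s|    np.savez|    if np.size(c['rotation'])==3: c['rotation']=R.from_rotvec(c['rotation']).as_matrix()\n    np.savez|" h.py
python3 - <<'E'
from h import *
for n in('scene','top'):
    c=snap(n,n+'1')
E
```

```text
(no output)
```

View pics/scene0.png

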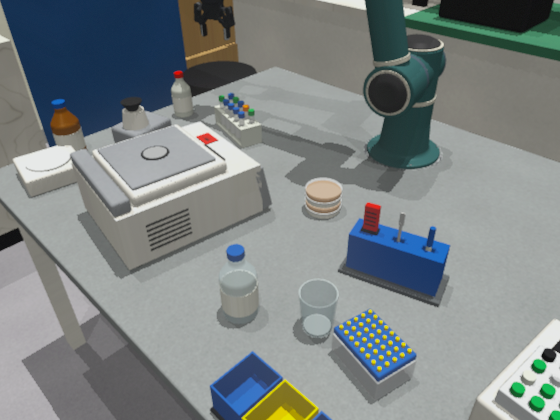

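View pics/top0.png

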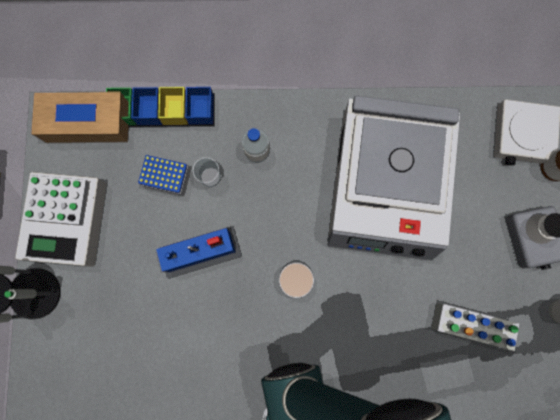

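View pics/wrist0.png

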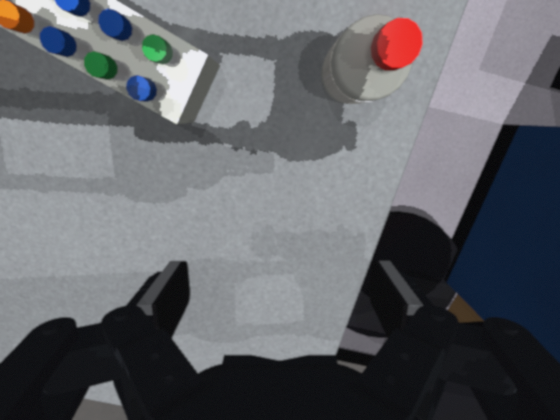

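The scene view shows the key (red, at 372,218) at one end of the blue holder. In the top view the key is at (214,241), the holder centre at (197,250), the red slot frame at (410,227), and the dishes at (297,280) between them.

```bash
python3 - <<'E'
from h import *
for n in('top1','scene1'):
    c=load(n); P=cloud(c); rgb=c['color'].astype(int); r,g,b=rgb[...,0],rgb[...,1],rgb[...,2]
    red=((r>130)&(g<70)&(b<70)).astype(np.uint8)
    k,l,s,ce=cv2.connectedComponentsWithStats(red)
    for i in range(1,k):
        if s[i,4]<40: continue
        p=P[l==i]; ok=c['range_z'][l==i]>0; p=p[ok]
        print(n,'red',s[i],ce[i].round(1),'med',np.median(p,0).round(4),'pct z',np.percentile(p[:,2],[2,50,98]).round(4))
    bl=((b>110)&(r<70)&(g<110)).astype(np.uint8)
    k,l,s,ce=cv2.connectedComponentsWithStats(bl)
    for i in range(1,k):
        if s[i,4]<300: continue
        m=(l==i); p=P[m]; q=p[abs(p[:,2]-.11)<.006]
        print(n,'blue',s[i],ce[i].round(1),np.median(p,0).round(4),len(q))
        if len(q)>100:
            rr=cv2.minAreaRect((q[:,:2]*1000).astype(np.float32)); print('  top rect mm',rr)
c=load('top1'); m=c['color'].astype(int)
red=((m[...,0]>130)&(m[...,1]<70)&(m[...,2]<70)).astype(np.uint8)
for (u0,v0,u1,v1) in((395,215,425,240),):
    sub=np.argwhere(red[v0:v1,u0:u1])[:,::-1]+[u0,v0]
    w=np.array([onplane(c,u,v,.147)[:2] for u,v in sub]); print(cv2.minAreaRect((w*1000).astype(np.float32)))
big=cv2.resize(c['color'][200:290,140:440,::-1],None,fx=2.6,fy=2.6,interpolation=cv2.INTER_CUBIC); cv2.imwrite('pics/topz.png',big)
c=load('scene1');cv2.imwrite('pics/scz.png',cv2.resize(c['color'][110:310,180:460,::-1],None,fx=2.8,fy=2.8,interpolation=cv2.INTER_CUBIC))
E
```

```text
top1 red [400 219  20  14 188] [409.6 225.8] med [ 0.5211 -0.2669  0.1462] pct z [0.1405 0.1462 0.1515]
top1 red [208 237  11   7  51] [213.2 240.2] med [0.4869 0.225  0.1645] pct z [0.1608 0.1645 0.1689]
top1 blue [138  90  19  28 389] [147.8 106.5] [0.8928 0.4417 0.0096] 0
top1 blue [190  91  21  27 419] [200.3 105.8] [0.8939 0.2899 0.0093] 0
top1 blue [ 56 105  40  16 619] [ 75.3 112.5] [0.8502 0.6197 0.0863] 0
top1 blue [139 159  48  33 615] [162.9 174.8] [0.678  0.3783 0.065 ] 0
top1 blue [ 157  228   76   43 1407] [192.6 250.1] [0.4674 0.291  0.0997] 57
scene1 red [197 134  19  10 105] [206.3 138.3] med [ 0.5213 -0.2639  0.1483] pct z [0.1407 0.1483 0.1507]
scene1 red [366 203  14   7  61] [372.8 206.1] med [0.4913 0.2302 0.1652] pct z [0.1606 0.1652 0.168 ]
scene1 blue [349 220 100  44 958] [407.1 243.3] [0.4703 0.3069 0.101 ] 9
scene1 blue [210 353  72  63 733] [245.1 386.3] [0.8767 0.2679 0.012 ] 0
((519.4681396484375, -265.20379638671875), (46.94293212890625, 29.914335250854492), 82.14742279052734)
```

View pics/topz.png

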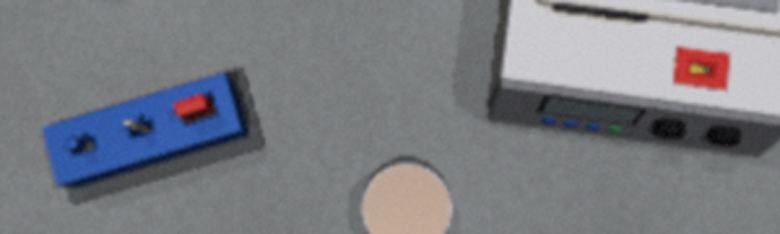

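View pics/scz.png

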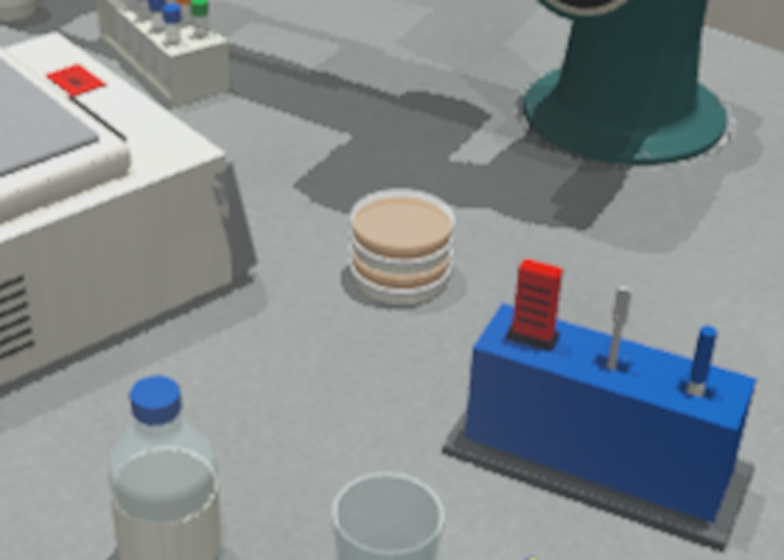

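```bash
python3 - <<'E'
from h import *
s=st()
c=load('top1'); m=c['color'].astype(int); r,g,b=[m[...,i] for i in range(3)]
bl=((b>110)&(r<80)&(g<120)).astype(np.uint8)
bl[:220]=0;bl[280:]=0;bl[:,:150]=0;bl[:,245:]=0
cn,_=cv2.findContours(cv2.morphologyEx(bl,cv2.MORPH_CLOSE,np.ones((3,3))),cv2.RETR_EXTERNAL,cv2.CHAIN_APPROX_NONE)
q=max(cn,key=cv2.contourArea)[:,0]
w=np.array([onplane(c,u,v,.1)[:2] for u,v in q]); rr=cv2.minAreaRect((w*1000).astype(np.float32)); print('holder',rr, cv2.boxPoints(rr).round(0).tolist())
red=((r>120)&(g<70)&(b<70)).astype(np.uint8)
sub=np.argwhere(red[233:248,203:225])[:,::-1]+[203,233]
w=np.array([onplane(c,u,v,.165)[:2] for u,v in sub]); print('key',w.mean(0),cv2.minAreaRect((w*1000).astype(np.float32)))
c2=load('scene1')
# triangulate slot frame centre
def tri(c,a,d,bb):
    r1=ray(c,*a);r2=ray(d,*bb);A=np.stack([r1,-r2],1);t=np.linalg.lstsq(A,d['eye']-c['eye'],rcond=None)[0]
    p,q=c['eye']+r1*t[0],d['eye']+r2*t[1];return (p+q)/2,np.linalg.norm(p-q)
print('slot tri',tri(c,(409.6,226.2),c2,(206.8,138.6)))
E
```

```text
{'time': 0.25, 'q': [-1.3589, 0.2644, 1.6046, -0.0001, 1.2737, -0.0369], 'tool_pos': [0.1661, -0.6539, 0.2306], 'tcp_rot': [-3.1162, -0.3897, 0.0002], 'wrist_force': [-0.0809, -0.5532, 0.0332], 'width': 0.9961}
[[ 9.692e-01  2.462e-01 -3.000e-04]
 [ 2.462e-01 -9.692e-01  1.100e-03]
 [-0.000e+00 -1.100e-03 -1.000e+00]]
holder ((470.3260192871094, 283.9811706542969), (61.64860153198242, 190.47262573242188), 16.590248107910156) [[414.0, 366.0], [468.0, 184.0], [527.0, 202.0], [473.0, 384.0]]
key [0.48656699 0.22480944] ((486.40997314453125, 225.00564575195312), (11.043584823608398, 26.404504776000977), 17.992462158203125)
slot tri (array([ 0.51884005, -0.26609177,  0.1442524 ]), np.float64(0.00027187697900223686))
```

>>> apply_moves:
  targets:
    - {"dz":-1}
    - {"dz":-1,"dx":0.6,"dy":-0.4}
    - {"dz":-0.7,"dx":1,"dy":-0.65}
    - {"dx":1,"dy":-0.65}
    - {"dx":1,"dy":-0.65}

```text
invalid input at $.targets[0]: expected keys dx, dy, dz, wx, wy, wz, jaw
```

>>> apply_moves:
  targets:
    - {"dx":1,"dy":-0.65,"wz":-1}
    - {"dx":0.97,"dy":-0.77,"wz":-1}
    - {"dx":0.9,"dy":-0.85,"wz":-1}
    - {"dx":0.8,"dy":-0.93,"wz":-1}
    - {"dx":0.7,"dy":-1,"wz":-1}

```text
invalid input at $.targets[0]: expected keys dx, dy, dz, wx, wy, wz, jaw
```

>>> apply_moves:
  targets:
    - {"dx":0,"dy":0,"wz":-1}
    - {"wz":-1}
    - {"wz":-1}
    - {"wz":-1}
    - {"wz":-1}

```text
invalid input at $.targets[0]: expected keys dx, dy, dz, wx, wy, wz, jaw
```

```bash
cat >> h.py <<'E'
def plan(xyz,yang=None):
    s=st(); M=R.from_rotvec(s['tcp_rot']).as_matrix()
    d=M.T@(np.array(xyz)-s['tool_pos'])/.03; print('shift units (tool axes now)',d.round(3))
    if yang is not None:
        a=np.deg2rad(yang); y=np.array([np.cos(a),np.sin(a),0]); z=np.array([0,0,-1.]); T=np.stack([np.cross(y,z),y,z],1)
        print('turn units',(R.from_matrix(M.T@T).as_rotvec(degrees=True)/6).round(3)); print('shift units (axes after turn)',(T.T@(np.array(xyz)-s['tool_pos'])/.03).round(3))
E
python3 -c "
from h import *
plan([.519,-.265,.30],-7)"
```

```text
{'time': 0.25, 'q': [-1.3589, 0.2644, 1.6046, -0.0001, 1.2737, -0.0369], 'tool_pos': [0.1661, -0.6539, 0.2306], 'tcp_rot': [-3.1162, -0.3897, 0.0002], 'wrist_force': [-0.0809, -0.5532, 0.0332], 'width': 0.9961}
[[ 9.692e-01  2.462e-01 -3.000e-04]
 [ 2.462e-01 -9.692e-01  1.100e-03]
 [-0.000e+00 -1.100e-03 -1.000e+00]]
shift units (tool axes now) [14.593 -9.67  -2.302]
turn units [-9.0000e-03 -6.0000e-03 -1.1458e+01]
shift units (axes after turn) [14.3   10.096 -2.313]
```

All keys are required in each row.

>>> apply_moves:
  targets:
    - {"dx":0,"dy":0,"dz":-1,"wx":0,"wy":0,"wz":0,"jaw":1}
    - {"dx":0.6,"dy":-0.4,"dz":-1,"wx":0,"wy":0,"wz":0,"jaw":1}
    - {"dx":1,"dy":-0.65,"dz":-0.5,"wx":0,"wy":0,"wz":0,"jaw":1}
    - {"dx":1,"dy":-0.65,"dz":0,"wx":0,"wy":0,"wz":0,"jaw":1}
    - {"dx":1,"dy":-0.65,"dz":0,"wx":0,"wy":0,"wz":0,"jaw":1}

```text
time: 0.75
tool_pos: [0.2543, -0.5588, 0.3074]
tcp_rot: [3.116, 0.388, 0.001]
wrist_force: [0.2, -0.1, 0.4]
width: 1.0
```

>>> apply_moves:
  targets:
    - {"dx":1,"dy":-0.65,"dz":0,"wx":0,"wy":0,"wz":0,"jaw":1}
    - {"dx":1,"dy":-0.65,"dz":0,"wx":0,"wy":0,"wz":0,"jaw":1}
    - {"dx":1,"dy":-0.65,"dz":0,"wx":0,"wy":0,"wz":0,"jaw":1}
    - {"dx":1,"dy":-0.65,"dz":0,"wx":0,"wy":0,"wz":0,"jaw":1}
    - {"dx":1,"dy":-0.65,"dz":0,"wx":0,"wy":0,"wz":-1,"jaw":1}

```text
time: 1.25
tool_pos: [0.3756, -0.4266, 0.3062]
tcp_rot: [3.092, 0.555, 0.0]
wrist_force: [0.9, 0.1, 0.1]
width: 1.001
```

>>> apply_moves:
  targets:
    - {"dx":1,"dy":-0.5,"dz":0,"wx":0,"wy":0,"wz":-1,"jaw":1}
    - {"dx":1,"dy":-0.4,"dz":0,"wx":0,"wy":0,"wz":-1,"jaw":1}
    - {"dx":1,"dy":-0.3,"dz":0,"wx":0,"wy":0,"wz":-1,"jaw":1}
    - {"dx":1,"dy":-0.2,"dz":0,"wx":0,"wy":0,"wz":-1,"jaw":1}
    - {"dx":1,"dy":0,"dz":0,"wx":0,"wy":0,"wz":-1,"jaw":1}

```text
time: 1.75
tool_pos: [0.4819, -0.3102, 0.3063]
tcp_rot: [-2.841, -1.34, 0.0]
wrist_force: [1.3, 0.4, -1.0]
width: 1.0
```

>>> apply_moves:
  targets:
    - {"dx":0,"dy":0,"dz":0,"wx":0,"wy":0,"wz":-1,"jaw":1}
    - {"dx":0,"dy":0,"dz":0,"wx":0,"wy":0,"wz":-1,"jaw":1}
    - {"dx":0,"dy":0,"dz":0,"wx":0,"wy":0,"wz":-1,"jaw":1}
    - {"dx":0,"dy":0,"dz":0,"wx":0,"wy":0,"wz":-1,"jaw":1}
    - {"dx":0,"dy":0,"dz":0,"wx":0,"wy":0,"wz":-1,"jaw":1}

```text
time: 2.25
tool_pos: [0.4813, -0.3114, 0.3061]
tcp_rot: [-2.397, -2.03, 0.0]
wrist_force: [-0.3, 0.5, 0.2]
width: 1.0
```

```bash
python3 -c "
from h import *
plan([.519,-.265,.30],-7)"
```

```text
{'time': 2.25, 'q': [-0.6177, 0.0338, 1.7295, 0.0, 1.3786, -0.4521], 'tool_pos': [0.4813, -0.3114, 0.3061], 'tcp_rot': [-2.3974, -2.0299, 0.0001], 'wrist_force': [-0.3199, 0.523, 0.2123], 'width': 1.0002}
[[ 1.649e-01  9.863e-01 -2.000e-04]
 [ 9.863e-01 -1.649e-01  2.000e-04]
 [ 1.000e-04 -2.000e-04 -1.000e+00]]
shift units (tool axes now) [1.732 0.985 0.205]
turn units [-0.002 -0.001 -0.415]
shift units (axes after turn) [1.687 1.059 0.205]
```

>>> apply_moves:
  targets:
    - {"dx":0.9,"dy":0.5,"dz":0,"wx":0,"wy":0,"wz":0,"jaw":1}
    - {"dx":0.8,"dy":0.5,"dz":0,"wx":0,"wy":0,"wz":0,"jaw":1}
    - {"dx":0,"dy":0,"dz":0,"wx":0,"wy":0,"wz":0,"jaw":1}
    - {"dx":0,"dy":0,"dz":0,"wx":0,"wy":0,"wz":0,"jaw":1}

```text
time: 2.65
tool_pos: [0.5196, -0.266, 0.3061]
tcp_rot: [-2.4, -2.026, 0.001]
wrist_force: [-0.1, 1.3, 0.2]
width: 1.003
```

```bash
python3 - <<'E'
from h import *
st();c=snap('wrist','w1')
m=c['color'].astype(int); r,g,b=[m[...,i] for i in range(3)]
red=((r>130)&(g<80)&(b<80)).astype(np.uint8)
k,l,s,ce=cv2.connectedComponentsWithStats(red); print([(s[i],ce[i]) for i in range(1,k) if s[i,4]>30])
P=cloud(c)
i=1+np.argmax(s[1:,4]); mm=(l==i).astype(np.uint8)
print('range z',np.percentile(P[mm>0][:,2],[5,50,95]), np.median(P[mm>0],0))
cn,_=cv2.findContours(mm,cv2.RETR_EXTERNAL,cv2.CHAIN_APPROX_NONE)
q=max(cn,key=cv2.contourArea)[:,0]; w=np.array([onplane(c,u,v,.147)[:2] for u,v in q])*1000
print('frame',cv2.minAreaRect(w.astype(np.float32)))
cn,hi=cv2.findContours(mm,cv2.RETR_CCOMP,cv2.CHAIN_APPROX_NONE)
for a,h in zip(cn,hi[0]):
    if h[3]>=0 and len(a)>8:
        w=np.array([onplane(c,u,v,.147)[:2] for u,v in a[:,0]])*1000; print('hole',cv2.minAreaRect(w.astype(np.float32)))
E
```

```text
{'time': 2.65, 'q': [-0.5155, 0.0543, 1.7082, -0.0006, 1.3796, -0.3468], 'tool_pos': [0.5196, -0.266, 0.3061], 'tcp_rot': [-2.4004, -2.0263, 0.0011], 'wrist_force': [-0.0804, 1.3189, 0.1997], 'width': 1.0027}
[[ 1.678e-01  9.858e-01 -7.000e-04]
 [ 9.858e-01 -1.678e-01 -2.000e-04]
 [-3.000e-04 -7.000e-04 -1.000e+00]]
[(array([ 262,  166,   35,   49, 1187], dtype=int32), array([278.87615838, 190.46588037]))]
range z [0.14580405 0.14696772 0.14807872] [ 0.51793533 -0.26352077  0.14696772]
frame ((518.7607421875, -264.2103271484375), (50.00030517578125, 34.394386291503906), 81.21611785888672)
hole ((519.1614990234375, -264.434814453125), (30.264713287353516, 17.807828903198242), 82.37521362304688)
```

View pics/w1.png

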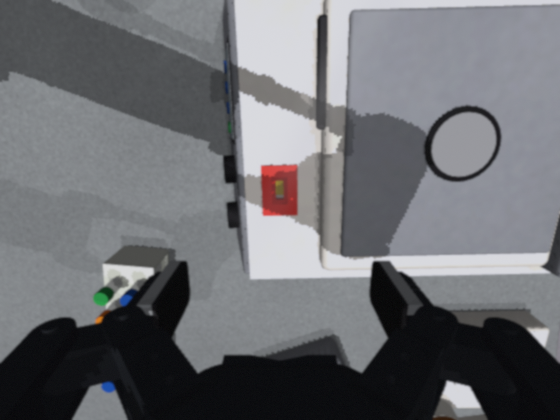

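>>> apply_moves:
  targets:
    - {"dx":1,"dy":-0.24,"dz":0,"wx":0,"wy":0,"wz":0,"jaw":1}
    - {"dx":1,"dy":-0.24,"dz":0,"wx":0,"wy":0,"wz":0,"jaw":1}
    - {"dx":1,"dy":-0.24,"dz":0,"wx":0,"wy":0,"wz":0,"jaw":1}
    - {"dx":1,"dy":-0.24,"dz":0,"wx":0,"wy":0,"wz":0,"jaw":1}
    - {"dx":1,"dy":-0.24,"dz":0,"wx":0,"wy":0,"wz":0,"jaw":1}

```text
time: 3.2
tool_pos: [0.5088, -0.1123, 0.3063]
tcp_rot: [2.403, 2.022, -0.0]
wrist_force: [0.7, 0.7, -0.6]
width: 0.996
```

>>> apply_moves:
  targets:
    - {"dx":1,"dy":-0.24,"dz":0,"wx":0,"wy":0,"wz":0,"jaw":1}
    - {"dx":1,"dy":-0.24,"dz":0,"wx":0,"wy":0,"wz":0,"jaw":1}
    - {"dx":1,"dy":-0.24,"dz":0,"wx":0,"wy":0,"wz":0,"jaw":1}
    - {"dx":1,"dy":-0.24,"dz":0,"wx":0,"wy":0,"wz":0,"jaw":1}
    - {"dx":1,"dy":-0.24,"dz":0,"wx":0,"wy":0,"wz":0,"jaw":1}

```text
time: 3.7
tool_pos: [0.499, 0.0416, 0.3064]
tcp_rot: [2.403, 2.023, -0.0]
wrist_force: [0.5, 0.6, 0.6]
width: 0.997
```

>>> apply_moves:
  targets:
    - {"dx":1,"dy":-0.24,"dz":0,"wx":0,"wy":0,"wz":0,"jaw":1}
    - {"dx":1,"dy":-0.24,"dz":0,"wx":0,"wy":0,"wz":0,"jaw":1}
    - {"dx":1,"dy":-0.24,"dz":0,"wx":0,"wy":0,"wz":0,"jaw":1}
    - {"dx":1,"dy":-0.24,"dz":0,"wx":0,"wy":0,"wz":0,"jaw":1}
    - {"dx":1,"dy":-0.24,"dz":0,"wx":0,"wy":0,"wz":0,"jaw":1}

```text
time: 4.2
tool_pos: [0.4892, 0.1956, 0.3064]
tcp_rot: [2.403, 2.023, 0.0]
wrist_force: [0.6, 0.3, 0.3]
width: 0.995
```

>>> apply_moves:
  targets:
    - {"dx":1,"dy":-0.24,"dz":0,"wx":0,"wy":0,"wz":0,"jaw":1}
    - {"dx":0,"dy":0,"dz":0,"wx":0,"wy":0,"wz":-1,"jaw":1}
    - {"dx":0,"dy":0,"dz":0,"wx":0,"wy":0,"wz":-1,"jaw":1}
    - {"dx":0,"dy":0,"dz":0,"wx":0,"wy":0,"wz":-1,"jaw":1}
    - {"dx":0,"dy":0,"dz":0,"wx":0,"wy":0,"wz":-1,"jaw":1}

```text
time: 4.7
tool_pos: [0.4874, 0.2253, 0.3062]
tcp_rot: [1.924, 2.483, -0.001]
wrist_force: [0.2, 0.1, 0.7]
width: 1.005
```

>>> apply_moves:
  targets:
    - {"dx":0,"dy":0,"dz":0,"wx":0,"wy":0,"wz":-0.4,"jaw":1}
    - {"dx":0,"dy":0,"dz":0,"wx":0,"wy":0,"wz":0,"jaw":1}
    - {"dx":0,"dy":0,"dz":0,"wx":0,"wy":0,"wz":0,"jaw":1}

```text
time: 5.0
tool_pos: [0.4874, 0.2255, 0.3063]
tcp_rot: [1.879, 2.518, -0.0]
wrist_force: [-0.4, 0.8, 0.7]
width: 0.999
```

```bash
python3 - <<'E'
from h import *
c=snap('wrist','w2')
m=c['color'].astype(int); r,g,b=[m[...,i] for i in range(3)]
P=cloud(c)
red=((r>110)&(g<80)&(b<80)&(abs(P[...,2]-.165)<.006)).astype(np.uint8)
print(red.sum()); q=np.argwhere(red)[:,::-1]
w=np.array([onplane(c,u,v,.165)[:2] for u,v in q])*1000
print('key top',cv2.minAreaRect(w.astype(np.float32)),w.mean(0),np.median(P[red>0],0))
bl=((b>90)&(r<80)&(g<120)&(abs(P[...,2]-.1)<.006)); q=P[bl][:,:2]*1000
print('holder',cv2.minAreaRect(q.astype(np.float32)))
plan([.487,.2255,.25],16.6)
E
```

```text
357
key top ((486.6567687988281, 228.96957397460938), (12.41238784790039, 27.4228458404541), 16.171398162841797) [486.27057099 228.84859998] [0.48626317 0.22884637 0.16477446]
holder ((469.58233642578125, 285.81329345703125), (60.07655715942383, 188.53172302246094), 16.306371688842773)
{'time': 5.05, 'q': [0.3873, -0.0372, 1.8, -0.0002, 1.3787, 0.0985], 'tool_pos': [0.4874, 0.2256, 0.3063], 'tcp_rot': [1.8784, 2.5179, -0.0], 'wrist_force': [-0.0212, -0.6291, 0.1983], 'width': 1.0042}
[[-2.849e-01  9.586e-01  2.000e-04]
 [ 9.586e-01  2.849e-01 -1.000e-04]
 [-2.000e-04  1.000e-04 -1.000e+00]]
shift units (tool axes now) [-0.    -0.015  1.878]
turn units [ 0.001  0.002 -0.008]
shift units (axes after turn) [-1.000e-03 -1.400e-02  1.878e+00]
```

View pics/w2.png

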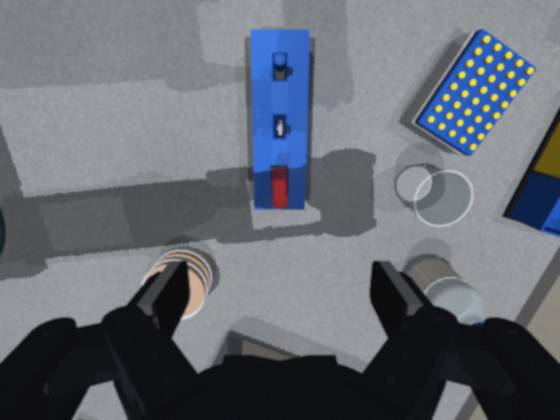

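>>> apply_moves:
  targets:
    - {"dx":0.1,"dy":0,"dz":1,"wx":0,"wy":0,"wz":0,"jaw":1}
    - {"dx":0,"dy":0,"dz":1,"wx":0,"wy":0,"wz":0,"jaw":1}
    - {"dx":0,"dy":0,"dz":1,"wx":0,"wy":0,"wz":0,"jaw":1}
    - {"dx":0,"dy":0,"dz":1,"wx":0,"wy":0,"wz":0,"jaw":1}
    - {"dx":0,"dy":0,"dz":1,"wx":0,"wy":0,"wz":0,"jaw":1}

```text
time: 5.55
tool_pos: [0.4865, 0.2289, 0.1553]
tcp_rot: [1.877, 2.519, 0.001]
wrist_force: [0.5, 0.6, -0.3]
width: 1.003
```

>>> apply_moves:
  targets:
    - {"dx":0,"dy":0,"dz":0.6,"wx":0,"wy":0,"wz":0,"jaw":1}
    - {"dx":0,"dy":0,"dz":0.4,"wx":0,"wy":0,"wz":0,"jaw":1}
    - {"dx":0,"dy":0,"dz":0.07,"wx":0,"wy":0,"wz":0,"jaw":1}
    - {"dx":0,"dy":0,"dz":0,"wx":0,"wy":0,"wz":0,"jaw":0.5}
    - {"dx":0,"dy":0,"dz":0,"wx":0,"wy":0,"wz":0,"jaw":0.3}
  newtons: 25

```text
time: 6.05
tool_pos: [0.4875, 0.2295, 0.1256]
tcp_rot: [1.876, 2.519, 0.003]
wrist_force: [0.2, 1.4, 0.4]
width: 0.689
```

```bash
python3 - <<'E'
from h import *
st();snap('wrist','w3');c=snap('scene','s3')
cv2.imwrite('pics/s3z.png',cv2.resize(c['color'][110:310,280:500,::-1],None,fx=2.8,fy=2.8))
E
```

```text
{'time': 6.05, 'q': [0.3938, 0.0977, 2.0044, -0.0, 1.0371, 0.1033], 'tool_pos': [0.4875, 0.2295, 0.1256], 'tcp_rot': [1.8757, 2.5186, 0.0033], 'wrist_force': [0.19, 1.4197, 0.3676], 'width': 0.6894}
[[-2.865e-01  9.581e-01  2.300e-03]
 [ 9.581e-01  2.865e-01  9.000e-04]
 [ 2.000e-04  2.400e-03 -1.000e+00]]
```

View pics/w3.png

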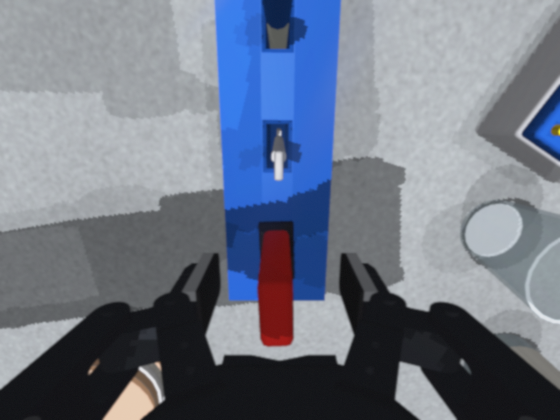

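View pics/s3z.png

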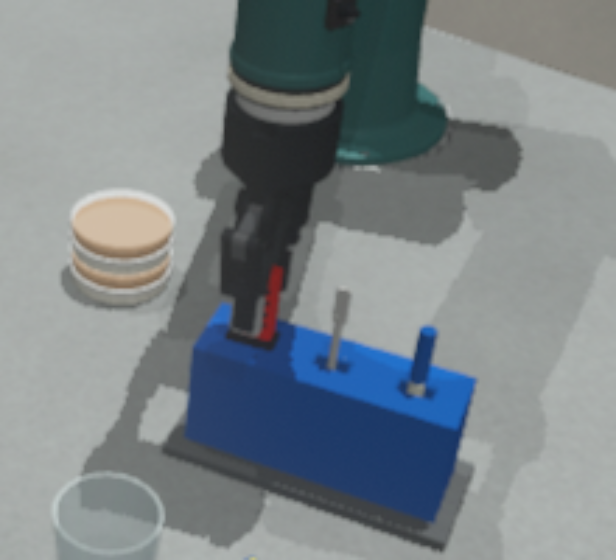

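The key's red top (276,335) sits midway between the fingers at columns 215 and 345. Next I close gently.

>>> apply_moves:
  targets:
    - {"dx":0,"dy":0,"dz":0,"wx":0,"wy":0,"wz":0,"jaw":0.2}
    - {"dx":0,"dy":0,"dz":0,"wx":0,"wy":0,"wz":0,"jaw":0.1}
    - {"dx":0,"dy":0,"dz":0,"wx":0,"wy":0,"wz":0,"jaw":0.1}
    - {"dx":0,"dy":0,"dz":0,"wx":0,"wy":0,"wz":0,"jaw":0}
    - {"dx":0,"dy":0,"dz":0,"wx":0,"wy":0,"wz":0,"jaw":0}
  newtons: 25

```text
time: 6.65
tool_pos: [0.4868, 0.2293, 0.1249]
tcp_rot: [1.876, 2.519, 0.001]
wrist_force: [-1.0, -0.1, 4.6]
width: 0.158
```

>>> apply_moves:
  targets:
    - {"dx":0,"dy":0,"dz":0,"wx":0,"wy":0,"wz":0,"jaw":0}
    - {"dx":0,"dy":0,"dz":0,"wx":0,"wy":0,"wz":0,"jaw":0}
    - {"dx":0,"dy":0,"dz":0,"wx":0,"wy":0,"wz":0,"jaw":0}
  newtons: 80

```text
time: 6.95
tool_pos: [0.4869, 0.2294, 0.125]
tcp_rot: [1.876, 2.519, 0.002]
wrist_force: [-1.4, -0.1, 5.3]
width: 0.151
```

```bash
python3 -c "
from h import *
st();snap('wrist','w4')"
```

```text
{'time': 6.95, 'q': [0.394, 0.098, 2.0053, 0.0001, 1.037, 0.1032], 'tool_pos': [0.4869, 0.2294, 0.125], 'tcp_rot': [1.8759, 2.5193, 0.0018], 'wrist_force': [-1.356, -0.1114, 5.3003], 'width': 0.1506}
[[-2.866e-01  9.580e-01  1.100e-03]
 [ 9.580e-01  2.866e-01  6.000e-04]
 [ 2.000e-04  1.300e-03 -1.000e+00]]
```

View pics/w4.png

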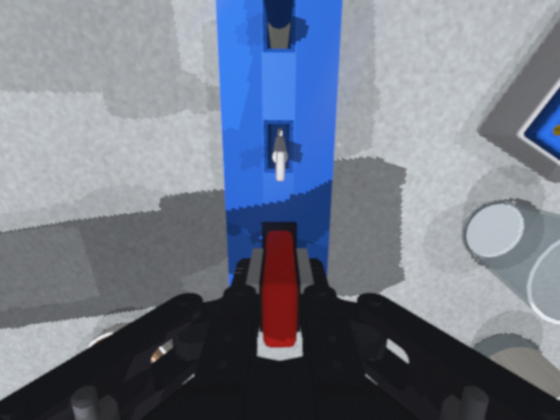

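>>> apply_moves:
  targets:
    - {"dx":0,"dy":0,"dz":-0.3,"wx":0,"wy":0,"wz":0,"jaw":0}
    - {"dx":0,"dy":0,"dz":-0.5,"wx":0,"wy":0,"wz":0,"jaw":0}
    - {"dx":0,"dy":0,"dz":-0.7,"wx":0,"wy":0,"wz":0,"jaw":0}
    - {"dx":0,"dy":0,"dz":-0.8,"wx":0,"wy":0,"wz":0,"jaw":0}
    - {"dx":0,"dy":0,"dz":-0.8,"wx":0,"wy":0,"wz":0,"jaw":0}

```text
time: 7.5
tool_pos: [0.4861, 0.229, 0.2186]
tcp_rot: [-1.876, -2.52, 0.0]
wrist_force: [0.2, 0.3, -1.2]
width: 0.158
```

>>> apply_moves:
  targets:
    - {"dx":0,"dy":0,"dz":-0.8,"wx":0,"wy":0,"wz":0,"jaw":0}
    - {"dx":0,"dy":0,"dz":-0.8,"wx":0,"wy":0,"wz":0,"jaw":0}
    - {"dx":0,"dy":0,"dz":-0.8,"wx":0,"wy":0,"wz":0,"jaw":0}
    - {"dx":0,"dy":0,"dz":-0.6,"wx":0,"wy":0,"wz":0,"jaw":0}
    - {"dx":0,"dy":0,"dz":0,"wx":0,"wy":0,"wz":0,"jaw":0}

```text
time: 8.0
tool_pos: [0.488, 0.2298, 0.3115]
tcp_rot: [1.874, 2.517, 0.009]
wrist_force: [0.3, -0.1, -0.6]
width: 0.157
```

```bash
python3 -c "
from h import *
st();snap('wrist','w5');c=snap('scene','s5')
cv2.imwrite('pics/s5z.png',cv2.resize(c['color'][80:300,280:500,::-1],None,fx=2.7,fy=2.7))
plan([.519,-.2642,.307],-8.5)"
```

```text
{'time': 8.0, 'q': [0.3939, -0.0394, 1.7928, -0.0, 1.3813, 0.1032], 'tool_pos': [0.488, 0.2298, 0.3115], 'tcp_rot': [1.8741, 2.5169, 0.0092], 'wrist_force': [0.2657, -0.0905, -0.5926], 'width': 0.1571}
[[-2.866e-01  9.580e-01  6.400e-03]
 [ 9.580e-01  2.866e-01  2.600e-03]
 [ 7.000e-04  6.800e-03 -1.000e+00]]
{'time': 8.1, 'q': [0.3939, -0.0371, 1.7977, -0.0, 1.3801, 0.1032], 'tool_pos': [0.4864, 0.2291, 0.3075], 'tcp_rot': [1.8761, 2.5194, 0.0011], 'wrist_force': [0.0501, -1.1532, -1.7115], 'width': 0.1534}
[[-2.866e-01  9.581e-01  8.000e-04]
 [ 9.581e-01  2.866e-01  3.000e-04]
 [ 1.000e-04  8.000e-04 -1.000e+00]]
shift units (tool axes now) [-1.6065e+01 -3.6700e+00  1.3000e-02]
turn units [ 7.000e-03 -2.000e-03  4.192e+00]
shift units (axes after turn) [-16.101   3.506   0.017]
```

View pics/w5.png

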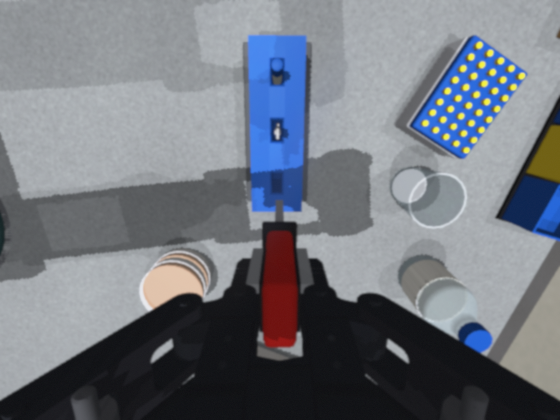

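View pics/s5z.png

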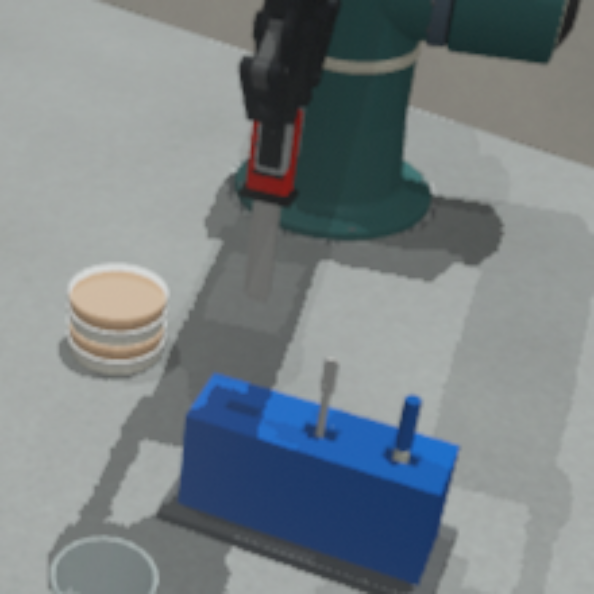

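>>> apply_moves:
  targets:
    - {"dx":-0.5,"dy":-0.1,"dz":0,"wx":0,"wy":0,"wz":0,"jaw":0}
    - {"dx":-0.8,"dy":-0.2,"dz":0,"wx":0,"wy":0,"wz":0,"jaw":0}
    - {"dx":-1,"dy":-0.23,"dz":0,"wx":0,"wy":0,"wz":0,"jaw":0}
    - {"dx":-1,"dy":-0.23,"dz":0,"wx":0,"wy":0,"wz":0,"jaw":0}
    - {"dx":-1,"dy":-0.23,"dz":0,"wx":0,"wy":0,"wz":0,"jaw":0}

```text
time: 8.6
tool_pos: [0.4938, 0.0949, 0.3053]
tcp_rot: [-1.875, -2.518, 0.004]
wrist_force: [-0.1, -0.0, -0.0]
width: 0.15
```

>>> apply_moves:
  targets:
    - {"dx":-1,"dy":-0.23,"dz":0,"wx":0,"wy":0,"wz":0,"jaw":0}
    - {"dx":-1,"dy":-0.23,"dz":0,"wx":0,"wy":0,"wz":0,"jaw":0}
    - {"dx":-1,"dy":-0.23,"dz":0,"wx":0,"wy":0,"wz":0,"jaw":0}
    - {"dx":-1,"dy":-0.23,"dz":0,"wx":0,"wy":0,"wz":0,"jaw":0}
    - {"dx":-1,"dy":-0.23,"dz":0,"wx":0,"wy":0,"wz":0,"jaw":0}

```text
time: 9.1
tool_pos: [0.5034, -0.0586, 0.3054]
tcp_rot: [-1.875, -2.517, 0.003]
wrist_force: [0.8, 0.7, -0.9]
width: 0.153
```

>>> apply_moves:
  targets:
    - {"dx":-1,"dy":-0.23,"dz":0,"wx":0,"wy":0,"wz":0,"jaw":0}
    - {"dx":-1,"dy":-0.23,"dz":0,"wx":0,"wy":0,"wz":0,"jaw":0}
    - {"dx":-1,"dy":-0.23,"dz":0,"wx":0,"wy":0,"wz":0,"jaw":0}
    - {"dx":-1,"dy":-0.23,"dz":0,"wx":0,"wy":0,"wz":0,"jaw":0}
    - {"dx":-0.8,"dy":-0.2,"dz":0,"wx":0,"wy":0,"wz":0,"jaw":0}

```text
time: 9.6
tool_pos: [0.5123, -0.2063, 0.3052]
tcp_rot: [-1.876, -2.516, 0.002]
wrist_force: [-0.0, 0.7, -0.9]
width: 0.155
```

>>> apply_moves:
  targets:
    - {"dx":0,"dy":0,"dz":0,"wx":0,"wy":0,"wz":0.7,"jaw":0}
    - {"dx":0,"dy":0,"dz":0,"wx":0,"wy":0,"wz":1,"jaw":0}
    - {"dx":0,"dy":0,"dz":0,"wx":0,"wy":0,"wz":1,"jaw":0}
    - {"dx":0,"dy":0,"dz":0,"wx":0,"wy":0,"wz":1,"jaw":0}
    - {"dx":0,"dy":0,"dz":0,"wx":0,"wy":0,"wz":0.5,"jaw":0}

```text
time: 10.1
tool_pos: [0.5124, -0.2047, 0.3051]
tcp_rot: [-2.382, -2.043, 0.003]
wrist_force: [-0.2, 1.0, -0.2]
width: 0.154
```

```bash
python3 -c "
from h import *
plan([.519,-.2642,.307],-8.5)"
```

```text
{'time': 10.1, 'q': [-0.4249, -0.0054, 1.771, -0.0005, 1.3796, -0.2718], 'tool_pos': [0.5124, -0.2047, 0.3051], 'tcp_rot': [-2.3823, -2.0432, 0.0031], 'wrist_force': [-0.2473, 0.9724, -0.2258], 'width': 0.1542}
[[ 1.523e-01  9.883e-01 -3.500e-03]
 [ 9.883e-01 -1.523e-01  1.000e-03]
 [ 5.000e-04 -3.600e-03 -1.000e+00]]
shift units (tool axes now) [-1.928  0.52  -0.065]
turn units [-0.035 -0.005 -0.044]
shift units (axes after turn) [-1.93   0.512 -0.062]
```

>>> apply_moves:
  targets:
    - {"dx":-0.7,"dy":0.1,"dz":0,"wx":0,"wy":0,"wz":0,"jaw":0}
    - {"dx":-1,"dy":0.2,"dz":0,"wx":0,"wy":0,"wz":0,"jaw":0}
    - {"dx":-1,"dy":0.2,"dz":0,"wx":0,"wy":0,"wz":0,"jaw":0}
    - {"dx":-0.4,"dy":0,"dz":0,"wx":0,"wy":0,"wz":0,"jaw":0}
    - {"dx":0,"dy":0,"dz":0,"wx":0,"wy":0,"wz":0,"jaw":0}

```text
time: 10.6
tool_pos: [0.5134, -0.2997, 0.3054]
tcp_rot: [-2.381, -2.045, 0.002]
wrist_force: [0.7, 1.4, -1.2]
width: 0.154
```

>>> apply_moves:
  targets:
    - {"dx":0,"dy":0,"dz":0,"wx":0,"wy":0,"wz":0,"jaw":0}
    - {"dx":0,"dy":0,"dz":0,"wx":0,"wy":0,"wz":0,"jaw":0}

```text
time: 10.8
tool_pos: [0.5147, -0.2973, 0.3069]
tcp_rot: [-2.379, -2.05, -0.0]
wrist_force: [-0.4, 0.8, -1.9]
width: 0.154
```

```bash
python3 - <<'E'
from h import *
st();c=snap('wrist','w6');s=snap('scene','s6');t=snap('top','t6')
m=c['color'].astype(int); r,g,b=[m[...,i] for i in range(3)]
P=cloud(c)
red=((r>120)&(g<80)&(b<80)&(abs(P[...,2]-.147)<.008)).astype(np.uint8)
q=np.argwhere(red)[:,::-1]; w=np.array([onplane(c,u,v,.147)[:2] for u,v in q])*1000
print('frame',cv2.minAreaRect(w.astype(np.float32)),q.min(0),q.max(0))
cn,hi=cv2.findContours(red,cv2.RETR_CCOMP,cv2.CHAIN_APPROX_NONE)
for a,h in zip(cn,hi[0]):
    if h[3]>=0 and len(a)>8:
        w=np.array([onplane(c,u,v,.147)[:2] for u,v in a[:,0]])*1000; print('hole',cv2.minAreaRect(w.astype(np.float32)))
cv2.imwrite('pics/w6z.png',cv2.resize(c['color'][100:350,200:360,::-1],None,fx=2.4*1,fy=2.4,interpolation=cv2.INTER_CUBIC))
cv2.imwrite('pics/s6z.png',cv2.resize(s['color'][20:180,140:340,::-1],None,fx=3.6,fy=3.6,interpolation=cv2.INTER_CUBIC))
E
```

```text
{'time': 10.8, 'q': [-0.566, 0.0749, 1.685, 0.0005, 1.3827, -0.4176], 'tool_pos': [0.5147, -0.2973, 0.3069], 'tcp_rot': [-2.3793, -2.0498, -0.0003], 'wrist_force': [-0.4143, 0.7781, -1.8614], 'width': 0.1539}
[[ 1.479e-01  9.890e-01 -6.000e-04]
 [ 9.890e-01 -1.479e-01  9.000e-04]
 [ 9.000e-04 -7.000e-04 -1.000e+00]]
frame ((519.1069946289062, -264.2799072265625), (49.779605865478516, 33.071895599365234), 81.48274230957031) [263 133] [296 184]
hole ((519.3482055664062, -262.86376953125), (22.381690979003906, 10.721528053283691), 81.77385711669922)
```

View pics/w6z.png

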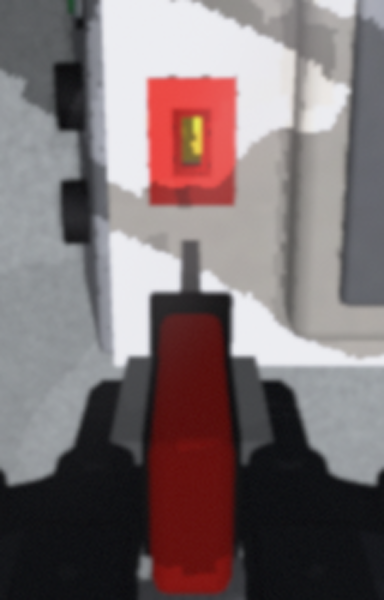

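View pics/s6z.png

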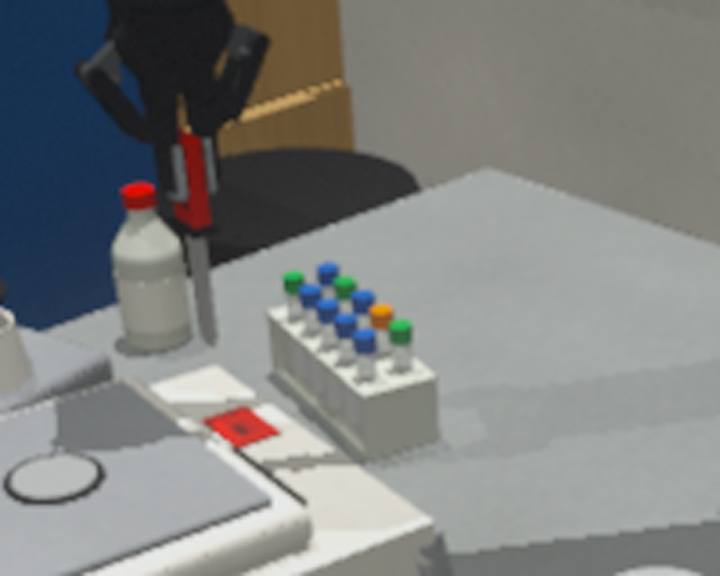

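```bash
python3 - <<'E'
from h import *
c=load('w6'); P=cloud(c)
for v in range(194,226,3):
    print(v,[ '%d,%d,%d/%.3f'%(*c['color'][v,u],P[v,u,2]) for u in range(271,290,2)])
M=np.array([[.1479,.989],[.989,-.1479]]) # cols tool x,y in world xy
tcp=np.array([.5147,-.2973,.3069])
for u,v in((279.4,200),(279.4,203)):
    for z in(.192,.197,.202): p=onplane(c,u,v,z); print(u,v,z,p.round(4),'tool xy',(M.T@(p-tcp)[:2]*1000).round(1))
print('slot tool',M.T@(np.array([.5192,-.2641])-tcp[:2])*1000)
E
```

```text
194 ['174,169,166/0.144', '174,169,166/0.146', '174,168,166/0.144', '174,169,166/0.145', '175,170,166/0.146', '176,170,166/0.144', '175,170,166/0.145', '174,168,165/0.146', '174,169,165/0.145', '173,168,164/0.145']
197 ['175,170,167/0.146', '176,171,167/0.145', '174,168,166/0.144', '174,169,166/0.145', '174,168,165/0.145', '175,169,167/0.145', '175,168,166/0.145', '175,169,166/0.144', '174,168,165/0.144', '173,168,164/0.145']
200 ['175,170,167/0.145', '174,169,166/0.146', '152,148,146/0.145', '122,117,117/0.204', '121,117,116/0.205', '125,121,119/0.204', '158,153,150/0.146', '175,170,166/0.144', '175,169,166/0.144', '174,168,165/0.145']
203 ['175,171,167/0.146', '174,170,166/0.145', '141,137,135/0.146', '91,88,90/0.214', '87,84,86/0.214', '94,91,92/0.213', '150,146,144/0.145', '175,170,167/0.146', '175,171,167/0.146', '176,171,168/0.145']
206 ['212,211,214/0.144', '179,175,172/0.146', '140,137,135/0.144', '90,86,89/0.223', '87,84,85/0.221', '91,88,90/0.221', '141,137,135/0.145', '174,170,166/0.146', '175,171,167/0.146', '175,171,168/0.145']
209 ['234,234,238/0.144', '230,230,234/0.14
[... 871 characters left out ...]
,58/0.258', '60,58,60/0.257', '104,104,107/0.258', '158,158,164/0.145', '162,162,169/0.146', '163,163,169/0.145']
224 ['44,42,44/0.287', '42,41,42/0.286', '43,41,42/0.287', '41,39,40/0.287', '39,37,39/0.287', '38,36,38/0.287', '35,34,36/0.286', '33,32,34/0.287', '32,30,32/0.287', '30,28,29/0.287']
279.4 200 0.192 [ 0.5147 -0.2931  0.192 ] tool xy [ 4.2 -0.6]
279.4 200 0.197 [ 0.5149 -0.2917  0.197 ] tool xy [ 5.5 -0.6]
279.4 200 0.202 [ 0.5152 -0.2904  0.202 ] tool xy [ 6.9 -0.6]
279.4 203 0.192 [ 0.5143 -0.2958  0.192 ] tool xy [ 1.5 -0.6]
279.4 203 0.197 [ 0.5145 -0.2944  0.197 ] tool xy [ 2.9 -0.6]
279.4 203 0.202 [ 0.5148 -0.293   0.202 ] tool xy [ 4.3 -0.6]
slot tool [33.50035 -0.45978]
```

```bash
python3 - <<'E'
from h import *
c=load('w6'); P=cloud(c)
M=np.array([[.1479,.989],[.989,-.1479]]); tcp=np.array([.5147,-.2973])
for v in range(197,224):
    ok=[u for u in range(273,287) if P[v,u,2]>.18]
    if not ok: continue
    p=P[v,ok]; x=(M.T@(p[:,:2]-tcp).T)*1000
    # color-edge centre
    col=c['color'][v,268:292].astype(float).sum(1); wgt=np.clip(np.median(col[[0,1,2,-3,-2,-1]])-col,0,None); wgt[wgt<60]=0
    uc=(wgt*np.arange(268,292)).sum()/max(wgt.sum(),1)
    q=onplane(c,uc,v,np.median(p[:,2])); 
    print(v,ok[0],ok[-1],'z %.4f'%np.median(p[:,2]),'toolx %.1f'%np.median(x[0]),'tooly %.2f'%x[1].mean(), 'uc %.2f y %.2f'%(uc,(M.T@(q[:2]-tcp))[1]*1000))
E
```

```text
200 276 282 z 0.2043 toolx 7.5 tooly -0.91 uc 278.93 y -0.97
201 276 282 z 0.2079 toolx 7.7 tooly -0.90 uc 278.88 y -0.99
202 276 282 z 0.2113 toolx 7.8 tooly -0.89 uc 278.89 y -0.98
203 276 282 z 0.2136 toolx 7.6 tooly -0.89 uc 278.89 y -0.98
204 276 282 z 0.2163 toolx 7.6 tooly -0.88 uc 278.92 y -0.94
205 276 282 z 0.2196 toolx 7.7 tooly -0.87 uc 278.97 y -0.90
206 276 282 z 0.2221 toolx 7.6 tooly -0.87 uc 280.32 y 0.15
207 276 282 z 0.2251 toolx 7.7 tooly -0.86 uc 280.75 y 0.47
208 276 283 z 0.2273 toolx 7.6 tooly -0.48 uc 281.05 y 0.68
209 276 283 z 0.2302 toolx 7.7 tooly -0.48 uc 281.12 y 0.73
210 275 283 z 0.2329 toolx 7.8 tooly -0.85 uc 281.13 y 0.72
211 275 283 z 0.2348 toolx 7.6 tooly -0.84 uc 281.08 y 0.68
212 275 283 z 0.2373 toolx 7.6 tooly -0.84 uc 280.56 y 0.29
213 275 283 z 0.2396 toolx 7.6 tooly -0.78 uc 280.14 y -0.02
214 275 283 z 0.2423 toolx 7.7 tooly -0.83 uc 279.97 y -0.14
215 275 283 z 0.2439 toolx 7.5 tooly -0.83 uc 279.70 y -0.33
216 275 283 z 0.2466 toolx 7.7 tooly -0.82 uc 279.37 y -0.56
217 275 283 z 0.2487 toolx 7.6 tooly -0.82 uc 279.13 y -0.73
218 275 283 z 0.2506 toolx 7.5 tooly -0.81 uc 278.87 y -0.90
219 275 283 z 0.2527 toolx 7.6 tooly -0.80 uc 278.85 y -0.91
220 275 283 z 0.2552 toolx 7.7 tooly -0.80 uc 278.91 y -0.86
221 275 283 z 0.2569 toolx 7.6 tooly -0.80 uc 278.96 y -0.82
222 273 286 z 0.2840 toolx 16.5 tooly -0.63 uc 279.07 y -0.69
223 273 286 z 0.2861 toolx 16.6 tooly -0.45 uc 0.00 y -157.87
```

Measured in the hand, the key is upright with its centre at tool (-1.4, -0.9) mm; the slot is at tool (33.5, -0.5) mm. So I shift about 34.9 mm along tool x.

>>> apply_moves:
  targets:
    - {"dx":0.5,"dy":0,"dz":0,"wx":0,"wy":0,"wz":0,"jaw":0}
    - {"dx":0.5,"dy":0.01,"dz":0,"wx":0,"wy":0,"wz":0,"jaw":0}
    - {"dx":0.16,"dy":0,"dz":0,"wx":0,"wy":0,"wz":0,"jaw":0}
    - {"dx":0,"dy":0,"dz":0.5,"wx":0,"wy":0,"wz":0,"jaw":0}
    - {"dx":0,"dy":0,"dz":0.5,"wx":0,"wy":0,"wz":0,"jaw":0}

```text
time: 11.45
tool_pos: [0.5207, -0.2637, 0.2765]
tcp_rot: [2.379, 2.05, 0.0]
wrist_force: [-0.1, -0.5, -0.9]
width: 0.151
```

>>> apply_moves:
  targets:
    - {"dx":0,"dy":0,"dz":0.3,"wx":0,"wy":0,"wz":0,"jaw":0}
    - {"dx":0,"dy":0,"dz":0.1,"wx":0,"wy":0,"wz":0,"jaw":0}
    - {"dx":0,"dy":0,"dz":0,"wx":0,"wy":0,"wz":0,"jaw":0}
    - {"dx":0,"dy":0,"dz":0,"wx":0,"wy":0,"wz":0,"jaw":0}

```text
time: 11.85
tool_pos: [0.5205, -0.2644, 0.2653]
tcp_rot: [2.381, 2.049, 0.0]
wrist_force: [-0.5, -0.5, -0.2]
width: 0.152
```

```bash
python3 - <<'E'
from h import *
s=st();c=snap('wrist','w7');t=snap('scene','s7')
cv2.imwrite('pics/w7z.png',cv2.resize(c['color'][130:330,210:350,::-1],None,fx=3,fy=3,interpolation=cv2.INTER_CUBIC))
cv2.imwrite('pics/s7z.png',cv2.resize(t['color'][40:180,130:310,::-1],None,fx=4,fy=4,interpolation=cv2.INTER_CUBIC))
M=R.from_rotvec(s['tcp_rot']).as_matrix(); print('slot minus key, tool mm',(M.T@(np.array([.5192,-.2642,.147])-s['tool_pos'])*1000)[:2]-[-1.4,-.85])
E
```

```text
{'time': 11.85, 'q': [-0.5126, 0.0725, 1.763, -0.0, 1.3059, -0.363], 'tool_pos': [0.5205, -0.2644, 0.2653], 'tcp_rot': [2.3811, 2.0491, 0.0], 'wrist_force': [-0.5156, -0.5451, -0.2099], 'width': 0.1523}
[[ 1.490e-01  9.888e-01  1.000e-04]
 [ 9.888e-01 -1.490e-01 -1.000e-04]
 [-1.000e-04  1.000e-04 -1.000e+00]]
slot minus key, tool mm [ 1.41213242 -0.47764297]
```

View pics/w7z.png

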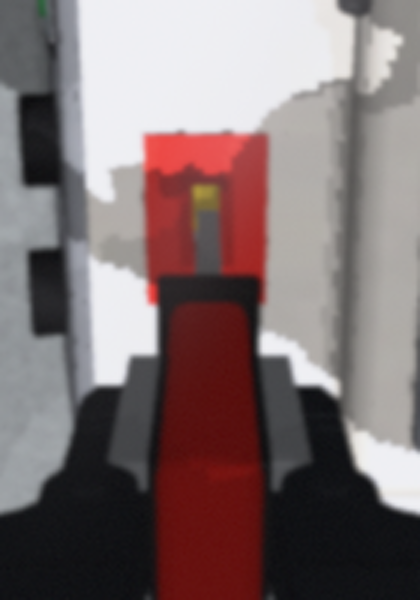

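View pics/s7z.png

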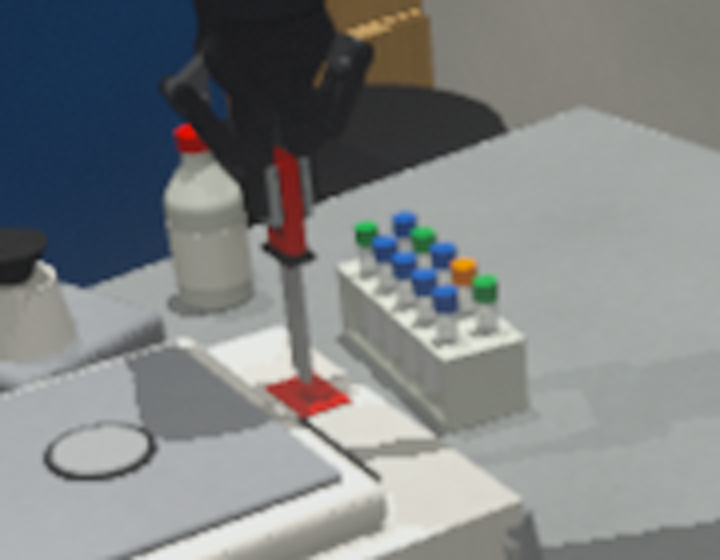

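>>> apply_moves:
  targets:
    - {"dx":0.05,"dy":-0.02,"dz":0,"wx":0,"wy":0,"wz":0,"jaw":0}
    - {"dx":0,"dy":0,"dz":0.25,"wx":0,"wy":0,"wz":0,"jaw":0}
    - {"dx":0,"dy":0,"dz":0.2,"wx":0,"wy":0,"wz":0,"jaw":0}
    - {"dx":0,"dy":0,"dz":0.15,"wx":0,"wy":0,"wz":0,"jaw":0}
    - {"dx":0,"dy":0,"dz":0,"wx":0,"wy":0,"wz":0,"jaw":0}

```text
time: 12.45
tool_pos: [0.5195, -0.2621, 0.2458]
tcp_rot: [-2.379, -2.049, 0.001]
wrist_force: [-0.0, 0.1, -0.5]
width: 0.151
```

```bash
python3 - <<'E'
from h import *
s=st();c=snap('wrist','w8');t=snap('scene','s8')
cv2.imwrite('pics/w8z.png',cv2.resize(c['color'][130:330,210:350,::-1],None,fx=3,fy=3,interpolation=cv2.INTER_CUBIC))
E
```

```text
{'time': 12.45, 'q': [-0.51, 0.0811, 1.7896, 0.0001, 1.2727, -0.361], 'tool_pos': [0.5195, -0.2621, 0.2458], 'tcp_rot': [-2.3793, -2.0487, 0.0009], 'wrist_force': [-0.0307, 0.0583, -0.5124], 'width': 0.1511}
[[ 1.485e-01  9.889e-01 -1.600e-03]
 [ 9.889e-01 -1.485e-01  1.000e-03]
 [ 7.000e-04 -1.800e-03 -1.000e+00]]
```

View pics/w8z.png

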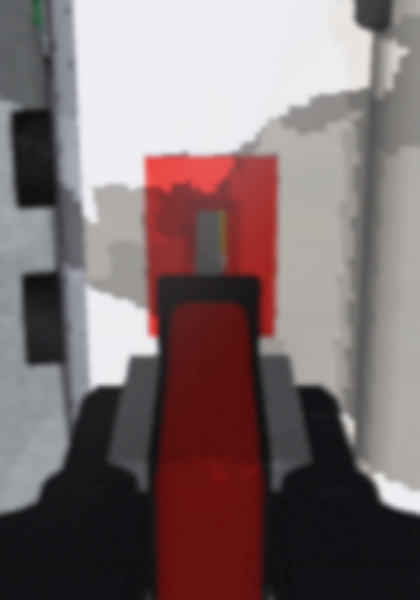

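>>> apply_moves:
  targets:
    - {"dx":0,"dy":0.02,"dz":0.1,"wx":0,"wy":0,"wz":0,"jaw":0}
    - {"dx":0,"dy":0,"dz":0.15,"wx":0,"wy":0,"wz":0,"jaw":0}
    - {"dx":0,"dy":0,"dz":0.15,"wx":0,"wy":0,"wz":0,"jaw":0}
    - {"dx":0,"dy":0,"dz":0.15,"wx":0,"wy":0,"wz":0,"jaw":0}
    - {"dx":0,"dy":0,"dz":0,"wx":0,"wy":0,"wz":0,"jaw":0}

```text
time: 13.05
tool_pos: [0.52, -0.2622, 0.2295]
tcp_rot: [-2.379, -2.049, 0.001]
wrist_force: [0.0, 0.4, -0.1]
width: 0.149
```

>>> apply_moves:
  targets:
    - {"dx":0,"dy":0,"dz":0.15,"wx":0,"wy":0,"wz":0,"jaw":0}
    - {"dx":0,"dy":0,"dz":0.1,"wx":0,"wy":0,"wz":0,"jaw":0}
    - {"dx":0,"dy":0,"dz":0.1,"wx":0,"wy":0,"wz":0,"jaw":0}
    - {"dx":0,"dy":0,"dz":0,"wx":0,"wy":0,"wz":0,"jaw":0}

```text
time: 13.45
tool_pos: [0.5207, -0.2625, 0.2204]
tcp_rot: [2.381, 2.05, 0.0]
wrist_force: [-1.1, 0.7, 2.7]
width: 0.151
```

>>> apply_moves:
  targets:
    - {"dx":0,"dy":0,"dz":0.1,"wx":0,"wy":0,"wz":0,"jaw":0}
    - {"dx":0,"dy":0,"dz":0.1,"wx":0,"wy":0,"wz":0,"jaw":0}
    - {"dx":0,"dy":0,"dz":0,"wx":0,"wy":0,"wz":0,"jaw":0}

```text
time: 13.75
tool_pos: [0.5208, -0.2626, 0.2146]
tcp_rot: [2.38, 2.049, 0.0]
wrist_force: [-0.8, 0.5, 5.8]
width: 0.156
```

>>> apply_moves:
  targets:
    - {"dx":0,"dy":0,"dz":0.1,"wx":0,"wy":0,"wz":0,"jaw":0}
    - {"dx":0,"dy":0,"dz":0,"wx":0,"wy":0,"wz":0,"jaw":0}
    - {"dx":0,"dy":0,"dz":0,"wx":0,"wy":0,"wz":0,"jaw":0}

```text
time: 14.05
tool_pos: [0.5209, -0.2627, 0.2122]
tcp_rot: [2.38, 2.049, 0.001]
wrist_force: [-2.4, 0.6, 7.6]
width: 0.152
```

>>> apply_moves:
  targets:
    - {"dx":0,"dy":0,"dz":0.06,"wx":0,"wy":0,"wz":0,"jaw":0}
    - {"dx":0,"dy":0,"dz":0,"wx":0,"wy":0,"wz":0,"jaw":0}
    - {"dx":0,"dy":0,"dz":0,"wx":0,"wy":0,"wz":0,"jaw":0}

```text
time: 14.35
tool_pos: [0.5211, -0.2628, 0.2118]
tcp_rot: [2.38, 2.049, 0.001]
wrist_force: [-3.0, 2.6, 12.1]
width: 0.153
```

>>> apply_moves:
  targets:
    - {"dx":0,"dy":-0.02,"dz":0.04,"wx":0,"wy":0,"wz":0,"jaw":0}
    - {"dx":0,"dy":0,"dz":0,"wx":0,"wy":0,"wz":0,"jaw":0}
    - {"dx":0,"dy":0,"dz":0,"wx":0,"wy":0,"wz":0,"jaw":0}

```text
time: 14.65
tool_pos: [0.5209, -0.2627, 0.2117]
tcp_rot: [2.379, 2.048, 0.002]
wrist_force: [-3.6, 2.3, 14.5]
width: 0.155
```

```bash
python3 - <<'E'
from h import *
s=st();c=snap('wrist','w9');t=snap('scene','s9')
cv2.imwrite('pics/w9z.png',cv2.resize(c['color'][130:330,180:380,::-1],None,fx=3,fy=3,interpolation=cv2.INTER_CUBIC))
cv2.imwrite('pics/s9z.png',cv2.resize(t['color'][40:190,70:310,::-1],None,fx=3.3,fy=3.3,interpolation=cv2.INTER_CUBIC))
# lid height change near the front edge beside slot
a=load('s6');Pa,Pb=cloud(a),cloud(t)
m=(Pa[...,2]>.165)&(Pa[...,2]<.195)&(abs(Pa[...,1]+.22)<.09)&(Pa[...,0]>.56)&(Pa[...,0]<.64)&(t['range_z']>0)
d=(Pb-Pa)[m][:,2]; print(m.sum(),'lid dz',np.percentile(d,[10,50,90]), np.median(Pa[m],0),np.median(Pb[m],0))
# wrist: blade upright?
P=cloud(c); M=R.from_rotvec(s['tcp_rot']).as_matrix()
E
```

```text
{'time': 14.65, 'q': [-0.51, 0.1033, 1.8293, 0.0003, 1.2059, -0.3609], 'tool_pos': [0.5209, -0.2627, 0.2117], 'tcp_rot': [2.3786, 2.0479, 0.002], 'wrist_force': [-3.6429, 2.3059, 14.524], 'width': 0.1548}
[[ 1.486e-01  9.889e-01  2.800e-03]
 [ 9.889e-01 -1.486e-01 -1.300e-03]
 [-9.000e-04  3.000e-03 -1.000e+00]]
1036 lid dz [0.00674112 0.00933486 0.01466492] [ 0.60828674 -0.21710589  0.18044977] [ 0.61715703 -0.20105813  0.18954622]
```

View pics/w9z.png

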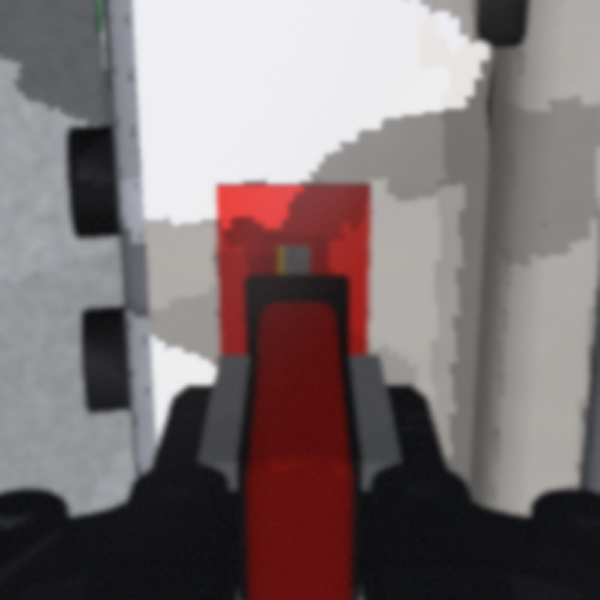

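View pics/s9z.png

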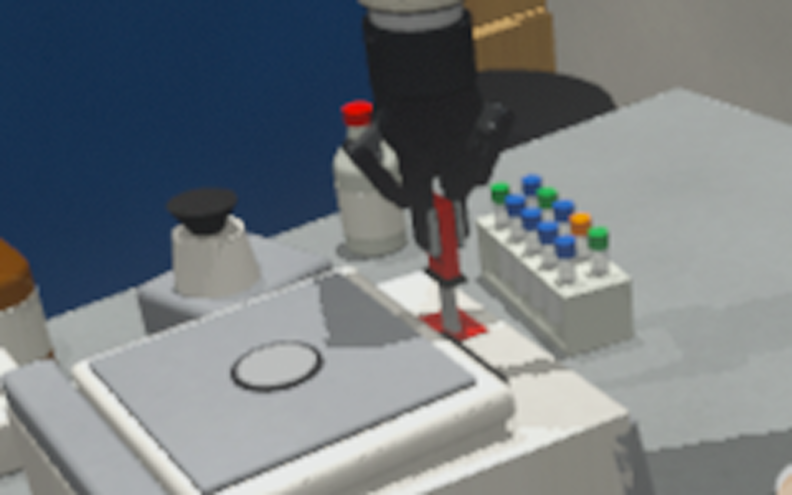

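>>> apply_moves:
  targets:
    - {"dx":0,"dy":-0.03,"dz":0.02,"wx":0,"wy":0,"wz":0,"jaw":0}
    - {"dx":0,"dy":0,"dz":0,"wx":0,"wy":0,"wz":0,"jaw":0}
    - {"dx":0,"dy":0,"dz":0,"wx":0,"wy":0,"wz":0,"jaw":0}
    - {"dx":0,"dy":0,"dz":0,"wx":0,"wy":0,"wz":0,"jaw":0}

```text
time: 15.15
tool_pos: [0.5207, -0.2628, 0.2117]
tcp_rot: [2.378, 2.047, 0.003]
wrist_force: [-3.1, 3.0, 16.5]
width: 0.15
```

```bash
python3 - <<'E'
from h import *
s=st();t=snap('scene','s10');p=snap('top','t10');a=load('top1')
d=np.abs(p['color'].astype(int)-a['color']).sum(2)
for n,(u0,v0,u1,v1) in dict(holder=(150,222,242,276),dishes=(275,258,318,302),bottle=(238,122,274,166),beaker_tips=(135,150,225,200)).items():
    print(n,(d[v0:v1,u0:u1]>90).sum())
cv2.imwrite('pics/t10z.png',cv2.resize(p['color'][90:310,120:480,::-1],None,fx=2.2,fy=2.2))
E
```

```text
{'time': 15.15, 'q': [-0.5104, 0.1018, 1.8309, 0.0006, 1.2042, -0.3615], 'tool_pos': [0.5207, -0.2628, 0.2117], 'tcp_rot': [2.3776, 2.047, 0.0034], 'wrist_force': [-3.1157, 2.9767, 16.4985], 'width': 0.1503}
[[ 0.1486  0.9889  0.0044]
 [ 0.9889 -0.1486 -0.0018]
 [-0.0011  0.0046 -1.    ]]
holder 167
dishes 0
bottle 0
beaker_tips 0
```

View pics/t10z.png

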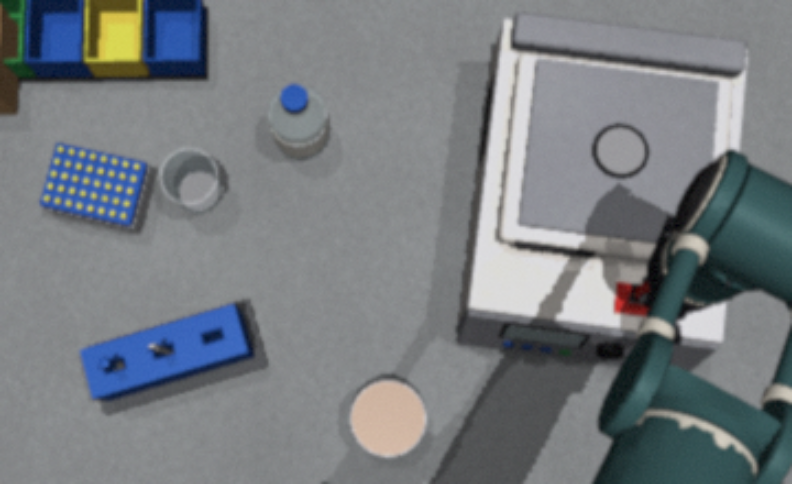

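The top view shows the key's socket empty at (212,335) and the other items unmoved, and the arm is over the slot. The force is steady at 16.5 N on the stop, so I'm handing in.

```bash
python3 -c "
from h import *
print(job.finish_job()); st()"
```

```text
the job is handed in; nothing more can be done
None
the job is handed in; nothing more can be done
```

I pulled the key from the holder, passed its blade down through the release slot, and pressed the catch onto its stop. I handed the job in at about 15.2 s with the key still gripped at 80 N and the catch held down.

**Last checks:**
- **Catch:** the upward force rose steadily to about 8 N, then climbed to 16.5 N with under 1 mm more travel. The blade tip was then about 45 mm below the slot's mouth, where the catch should be fully down.
- **Lid:** the scene camera's depth showed its front part raised by about 9 mm (middle value). The full lift at the edge should be 12 mm.
- **Key:** the tool was within 0.3° of upright.
- **Other things on the bench:** the dishes, bottle, beaker and tip box showed no change in the top view. The holder area changed; in the picture only the key's socket differs, now empty, with the marker and spatula still in theirs.

**Disagreements:**
- The wrist and top cameras differed by 2–4 mm in y, so I aligned the blade to the slot using the wrist camera alone.
- A sideways force of about 3 to 4 N remains, from the blade resting against the slot wall. Two small shifts did not remove it.

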